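Dig the long spanner out of the parts bin

ROBOT

A 7-joint arm with a two-finger parallel gripper is mounted at the origin on the work surface. World frame = base frame: x ahead of the robot, y to its left, z up, the work surface at z = 0. Lengths are in m, angles in rad, forces in N, time in s.
With the tool pointing down it reaches from about 0.4 to 0.875 m from the base axis. Payload 19.3 kg.
Tool frame: the origin (TCP) lies at the very end of the fingers, on their centre line; the grasp point (between the pads) lies 19 mm behind it; z points along the fingers, y is the line along which they close (so a half turn about z gives the same grasp; the last joint's range is limited). The gripper opens to 85 mm and grips with 20 to 120 N. Pads are 22 mm wide; open, the fingers measure 114 mm over their backs; the gripper's body (76 mm by 85 mm) begins 54 mm behind the grasp point. The pads swing forward as they close: fully open they stand 13 mm farther back than shut.
Start: joints at [1.232, 0.521, -0.036, 1.599, 0.021, 1.021, -0.113], TCP at [0.166, -0.603, 0.208] pointing down, gripper open.
Joint ranges: [-2.91, 2.91], [-0.3, 2.13], [-1.5, 1.42], [0.17, 2.43], [-1.26, 4.41], [0.16, 1.93], [-2.52, 2.52]. Speed limits (rad/s): [1.89, 1.89, 2.39, 2.39, 3.01, 3.01, 3.01].

INTERFACE

Orientations are given as [roll, pitch, yaw] about the fixed x, y, z axes, in that order (R = Rz(yaw) Ry(pitch) Rx(roll)).
In Python, from workcell import bot gives the robot as it stands. The module is installed in compiled form; this text tells all that it offers.
- The arm moves only by the tool apply_moves, never from a script. Its arguments are lists of equal length, an entry for each row: "claw": the finger opening in m, from 0 to 0.0854; "xyz": the shift along the tool's x, y, z in m, a list of three; "twist": the turn, a rotation vector about the tool's x, y, z in rad, a list of three. A call has 1 to 20 rows; each row shifts and turns the commanded pose from where the row before left it, along the tool's axes as they then stand; what a row does not reach is not made up. A row lasts 1/10 s, in which the tool goes at most 50 mm and 8.59 degrees, less where a joint would pass 70% of its speed; a pose out of reach is approached as far as the arm can. A call with a gripper value outside its range is refused whole. The fingers move at their own pace and stop on an object; "force" is the grip in N (left out, the last holds). Time passes only in rows, so rows that do not move let the fingers close. It gives the time, the measured TCP pose, the force, the opening and the grip force at its end, in the units of the state.
- bot.observe(): the state, without advancing time (a new reading comes with each control period).
- bot.grab_frame(name): name is "scene" or "top"; returns a dict with "img" (400x640x3 uint8, red, green, blue), "vfov" (degrees; the focal length in pixels is half the picture's height over the tangent of half this angle, whatever the lens; pixels are square), "cx", "cy" (the principal point, pixels), "view" (4x4, takes a point from world to camera coordinates). Camera axes: x right, y up, looking along -z (the intrinsics and any distortion apply to the point x, -y, -z); pixel columns grow to the right and rows downward; lengths in m; the calibration is good to about 2 mm. A picture is of the moment at which its call begins. There is no depth.
- bot.job_done(): hands the job in; it is judged then, once.
Trained networks look in the newest picture that a camera, given by its name, has taken for a name from the list of things; names that differ only in an ending like _2 or _b are one class to them, and where a whole thing is asked for, a point or a joint stands for the part that bears it (a point fixed in the world has none). Each returns a list of dicts, best first, with "score" (0 to 1); they miss things now and then, are a little off and sometimes report something else, mostly with a low value. They report only what shows in the picture. A call takes as long as a camera call. They do not tell look-alikes from the thing itself.
- bot.find_in(camera, query): "position" ([x, y, z] in m, in world coordinates, good to about 4 mm: the middle of the surface that is visible of it).
The state is a dict: "clock": time; "qpos": joint angles; "qd": joint speeds; "joint_efforts": joint torques, N m; "position": TCP position; "tool_rot": TCP orientation; "force": force on the tool from outside, world axes, zero at the start; "moment": the same for the moment, N m; "grip_width": finger opening in m; "finger_force": force on a finger pad.
Only numpy, scipy, OpenCV 4.12 (cv2) and the standard library are available. Lean on these libraries where they do the work, as an engineer would, in place of code of your own. Each camera call takes 0.05 s, during which the arm holds its last target. There are 200 camera calls.

TASK

In the blue parts bin the long spanner is half buried under a folded sheet-metal cover. First lift the cover off and set it down, feet down, in the middle of the grey pad at the other end of the bin, leaving the spanner where it lies; then lift the long spanner out and lay it flat in the middle of the dark rubber mat on the bench, lined up with the mat's long side.

Things in the scene. Friction and masses are not known exactly. Their poses are not given: they have to be found in the camera images.
- cover: Bare aluminium cover, a straight U-channel lying open side down on the bin floor, straddling the middle of the long spanner: 80 mm long (its x), 50 mm wide (its y), 30 mm high, sheet 3 mm, both ends open; about 90 g. Origin: centre of its footprint, at the level of its feet; z up. It is easily gripped from above across its 50 mm width.
- spanner: The long steel combination spanner, 160 mm long (its x; open jaw at +x, ring at -x), 8 mm thick, lying flat on the bin floor with both ends showing beyond the cover. The shank is 15 mm wide over the middle 100 mm, the heads are 30 mm wide; about 130 g. Origin: underside, middle of its length; z up. (A shorter spanner, 100 mm, lies uncovered in the middle of the bin and is not wanted.)
- pad: Flat grey pad 130 mm (its x) by 100 mm (its y), 4 mm thick, fixed on the bin floor at the end of the bin away from the long spanner and square with the bin. Origin: centre of its underside, on the bin floor. The bin is blue, fixed to the bench, 250 mm (along the pad's x) by 410 mm (along the pad's y) outside, walls 4 mm thick, rim 50 mm above the bench, floor 4 mm above the bench; the pad's centre is about 100 mm from the bin's middle.
- mat: Dark rubber mat 240 mm (its x) by 120 mm (its y), 4 mm thick, fixed on the bench beside the bin. Origin: centre of its underside; its top is 4 mm higher.
Not all that is in view belongs to the job. What is shaped like the spanner but green is not meant. What is shaped like the cover but orange is not meant.

How it is judged:
By the outcome, as a careful person would: the job done as asked, in the order asked, and still so for the second after the job is handed in, with the robot touching nothing.
It also fails if it takes over 64 s, if anything falls off the work surface, if the arm or the gripper's body presses on something with over 40 N, if the wrist force passes 120 N, or if a joint passes its speed limit or range.

## Working session

There is one attempt and no reset: what is moved stays moved. The work goes in short steps, Python scripts to look and compute and a tool call to move; the robot and the scene stay as the last step left them, time stands still between calls to the robot, and variables do not carry over. Pictures are saved under pics/ and viewed, at most 10 in all, crops included, and the job is handed in when it is done.

Besides the shell and the picture viewer there is one more tool, called after "Emit:" as name(argument=value, ...), one argument or row to a line, values as JSON. apply_moves: Moves the arm, as the interface text tells. Its arguments: {"type":"object","properties":{"claw":{"type":"array"},"xyz":{"type":"array"},"twist":{"type":"array"},"force":{"type":"number"}},"required":["claw","xyz","twist"]}

```bash
mkdir -p pics; cat > h.py <<'E'
import numpy as np, cv2
from workcell import bot
def grab(n,f=None):
    d=bot.grab_frame(n)
    if f: cv2.imwrite('pics/'+f,cv2.cvtColor(d['img'],cv2.COLOR_RGB2BGR))
    return d
def foc(d): return d['img'].shape[0]/2/np.tan(np.radians(d['vfov'])/2)
def p2w(d,u,v,z):
    f=foc(d);V=np.array(d['view']);R=V[:3,:3];c=-R.T@V[:3,3]
    r=R.T@np.array([(u-d['cx'])/f,-(v-d['cy'])/f,-1]);return c+r*(z-c[2])/r[2]
def w2p(d,p):
    f=foc(d);V=np.array(d['view']);q=V[:3,:3]@np.array(p)+V[:3,3]
    return d['cx']+f*q[0]/-q[2], d['cy']-f*q[1]/-q[2]
E
python3 - <<'E'
from h import *
np.set_printoptions(precision=4,suppress=True)
for n in('top','scene'):
    d=grab(n,n+'0.png');print(n,d['vfov'],d['cx'],d['cy'],[k for k in d]);print(np.array(d['view']))
    for q in('cover','spanner','pad','mat'):
        print(q,[(np.round(r['position'],3),round(r['score'],2),np.round(w2p(d,r['position']),0)) for r in bot.find_in(n,q)])
s=bot.observe();print(s)
E
```

```text
top 44.47595848389152 307.80628805310096 200.3811630752222 ['img', 'vfov', 'cx', 'cy', 'view']
[[-0.0263 -0.9995 -0.0165 -0.0101]
 [ 0.994  -0.0279  0.1053 -0.4282]
 [-0.1057 -0.0136  0.9943 -1.3117]
 [ 0.      0.      0.      1.    ]]
cover [(array([ 0.397, -0.333,  0.028]), 0.94, array([423., 208.])), (array([0.496, 0.106, 0.035]), 0.83, array([260., 176.])), (array([ 0.568, -0.344,  0.027]), 0.82, array([424., 146.]))]
spanner [(array([ 0.284, -0.194,  0.008]), 0.91, array([373., 252.])), (array([0.22 , 0.288, 0.01 ]), 0.66, array([196., 280.])), (array([0.548, 0.104, 0.012]), 0.45, array([261., 159.]))]
pad [(array([0.524, 0.301, 0.007]), 0.9, array([191., 170.]))]
mat [(array([ 0.548, -0.175,  0.004]), 0.82, array([362., 157.]))]
scene 57.27245703943782 321.82584832325193 203.70614793878684 ['img', 'vfov', 'cx', 'cy', 'view']
[[ 0.1859  0.9825 -0.0098 -0.0676]
 [-0.5366  0.1099  0.8366  0.175 ]
 [ 0.8231 -0.1503  0.5477 -1.1348]
 [ 0.      0.      0.      1.    ]]
cover [(array([ 0.412, -0.328,  0.031]), 0.74, array([164., 232.])), (array([0.5  , 0.093, 0.034]), 0.71, array([381
[... 270 characters left out ...]
[0.497, 0.096, 0.033]), 0.64, array([382., 231.]))]
pad [(array([0.533, 0.297, 0.007]), 0.8, array([482., 240.]))]
mat [(array([ 0.574, -0.176,  0.006]), 0.57, array([244., 289.]))]
{'clock': 0.5, 'qpos': array([ 1.2318,  0.5214, -0.0363,  1.5996,  0.0212,  1.0211, -0.1128]), 'qd': array([-0.0001,  0.0005, -0.0009, -0.0007,  0.0012,  0.0003, -0.0006]), 'joint_efforts': array([ -0.0008, -92.6293,   1.9773, -37.0057,   0.018 ,   0.0025,
        -0.0001]), 'position': array([ 0.166 , -0.6025,  0.2085]), 'tool_rot': array([-3.1415, -0.    ,  0.2688]), 'force': array([ 0.2038,  0.0151, -0.4632]), 'moment': array([ 0.0387, -0.0043,  0.001 ]), 'finger_force': 0.0, 'grip_width': 0.08556467387479386}
```

View pics/top0.png

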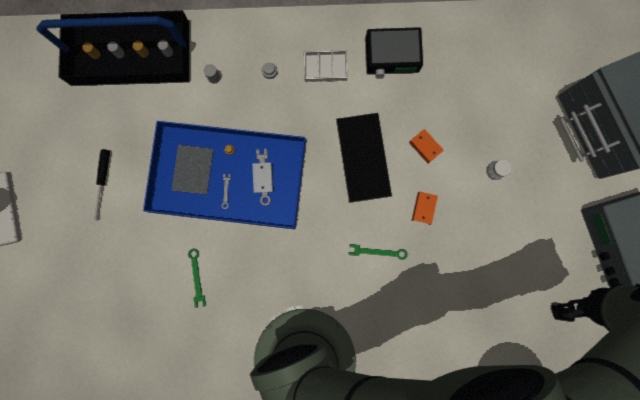

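```bash
python3 -c "
import cv2
a=cv2.imread('pics/top0.png')[110:260,150:350];cv2.imwrite('pics/c1.png',cv2.resize(a,None,fx=4,fy=4,interpolation=cv2.INTER_CUBIC))"
```

```text
(no output)
```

View pics/c1.png

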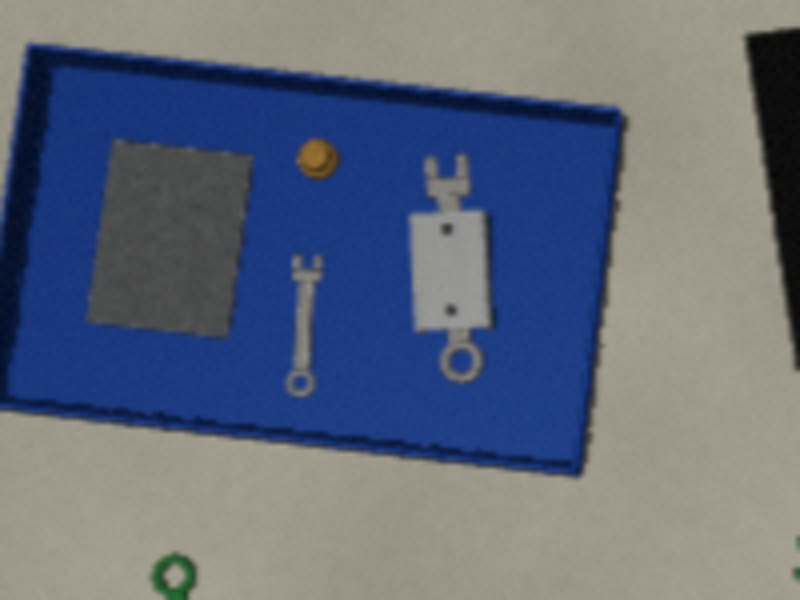

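View pics/scene0.png

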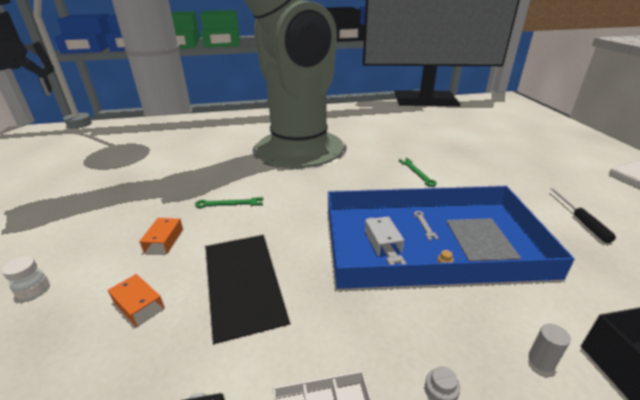

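Top view: the grey cover is at (262,178), with the long spanner's ends at (262,152) jaw and (265,200) ring. Look-alikes:
- **Covers:** orange ones at (426,146) and (425,208), not meant.
- **Spanners:** the short one at (225,190) and green ones at (196,278) and (378,252), not meant.
- **Targets:** pad at (192,169), mat at (364,157).

The crop confirms the choice: bare aluminium cover straddling the long spanner, jaw towards the picture top.

```bash
cat > m.py <<'E'
from h import *
np.set_printoptions(precision=4,suppress=True)
def rect(d,mask,z,off=(0,0)):
    mask=cv2.morphologyEx(mask.astype(np.uint8),cv2.MORPH_OPEN,np.ones((3,3)))
    c=max(cv2.findContours(mask,0,2)[0],key=cv2.contourArea)[:,0]+np.array(off)
    w=np.array([p2w(d,u,v,z)[:2] for u,v in c])
    (x,y),(a,b),t=cv2.minAreaRect((w*1000).astype(np.float32))
    if a<b:a,b,t=b,a,t+90
    t=(t+90)%180-90
    return np.array([x/1000,y/1000,a,b,t])
E
python3 - <<'E'
from m import *
d=grab('top');im=d['img'].astype(int)
g=im.sum(2)
def sub(m,x0,x1,y0,y1,z):
    return rect(d,m[y0:y1,x0:x1],z,(x0,y0))
print('mat',sub(g<150,325,400,105,210,.004))
sat=im.max(2)-im.min(2)
print('pad',sub(sat<50,168,218,140,200,.008))
print('cover',sub((sat<60)&(g>300),250,276,164,192,.034))
print('bin',sub((im[...,2]-im[...,0]>40),140,310,118,232,.03))
cr=lambda x,y,z:p2w(d,150+(x+.5)/4-.5,110+(y+.5)/4-.5,z)
C=np.array([cr(x,y,.034) for x,y in[(409,212),(487,210),(492,328),(414,331)]]);print(C,C.mean(0))
print('holes',cr(447,229,.034),cr(451,310,.034))
print('sp',cr(430,156,.012),cr(466,155,.012),cr(461,361,.012),cr(463,383,.012))
P=np.array([cr(x,y,.008) for x,y in[(115,140),(252,156),(228,337),(88,321)]]);print(P,P.mean(0))
M=np.array([p2w(d,x,y,.004) for x,y in[(337,118),(378,113),(391,196),(350,202)]]);print(M,M.mean(0))
E
```

```text
mat [  0.5477  -0.1795 237.1401 117.3967   6.7268]
pad [  0.5259   0.2984 129.9184 101.0766  -8.1081]
cover [ 0.4928  0.1025 74.8129 51.9513 -1.0544]
bin [  0.5068   0.2003 408.9774 253.4733  81.8725]
[[0.5345 0.1281 0.034 ]
 [0.5343 0.0747 0.034 ]
 [0.4531 0.0729 0.034 ]
 [0.4525 0.1259 0.034 ]] [0.4936 0.1004 0.034 ]
holes [0.5219 0.1023 0.034 ] [0.4662 0.1005 0.034 ]
sp [0.5777 0.1157 0.012 ] [0.5777 0.0906 0.012 ] [0.4336 0.0965 0.012 ] [0.4183 0.0954 0.012 ]
[[0.5966 0.3371 0.008 ]
 [0.5823 0.2408 0.008 ]
 [0.4553 0.2582 0.008 ]
 [0.4692 0.3557 0.008 ]] [0.5258 0.298  0.008 ]
[[ 0.6603 -0.1097  0.004 ]
 [ 0.6712 -0.2254  0.004 ]
 [ 0.4354 -0.2514  0.004 ]
 [ 0.4219 -0.1378  0.004 ]] [ 0.5472 -0.1811  0.004 ]
```

Emit:
apply_moves(
  claw=[0.085,0.085,0.085,0.085,0.085,0.085,0.085,0.085,0.085,0.085,0.085,0.085,0.085],
  xyz=[
    [0,0,0],
    [0,0,0],
    [0,0,0],
    [0.024,-0.025,0],
    [0.024,-0.025,0],
    [0.024,-0.025,0],
    [0.024,-0.025,0],
    [0.024,-0.025,0],
    [0.024,-0.025,0],
    [0.024,-0.025,0],
    [0.024,-0.025,0],
    [0.024,-0.025,0],
    [0.024,-0.025,0],
  ],
  twist=[
    [0,0,0.081],
    [0,0,0.081],
    [0,0,0.081],
    [0,0,0],
    [0,0,0],
    [0,0,0],
    [0,0,0],
    [0,0,0],
    [0,0,0],
    [0,0,0],
    [0,0,0],
    [0,0,0],
    [0,0,0],
  ],
  force=30,
)

```text
clock: 1.85
position: [0.4003, -0.3453, 0.2087]
tool_rot: [3.141, -0.0, 0.026]
force: [0.6, -0.5, 0.5]
grip_width: 0.0853
finger_force: 0.0
```

Emit:
apply_moves(
  claw=[0.085,0.085,0.085,0.085,0.085,0.085,0.085,0.085,0.085,0.085,0.085,0.085,0.085,0.085,0.085,0.085,0.085,0.085,0.085],
  xyz=[
    [0.0058,-0.0249,0],
    [0.0058,-0.0249,0],
    [0.0058,-0.0249,0],
    [0.0058,-0.0249,0],
    [0.0058,-0.0249,0],
    [0.0058,-0.0249,0],
    [0.0058,-0.0249,0],
    [0.0058,-0.0249,0],
    [0.0058,-0.0249,0],
    [0.0058,-0.0249,0],
    [0.0058,-0.0249,0],
    [0.0058,-0.0249,0],
    [0.0058,-0.0249,0],
    [0.0058,-0.0249,0],
    [0.0058,-0.0249,0],
    [0.0058,-0.0249,0],
    [0.0058,-0.0249,0],
    [0.0058,-0.0249,0],
    [0,0,0],
  ],
  twist=[
    [0,0,0],
    [0,0,0],
    [0,0,0],
    [0,0,0],
    [0,0,0],
    [0,0,0],
    [0,0,0],
    [0,0,0],
    [0,0,0],
    [0,0,0],
    [0,0,0],
    [0,0,0],
    [0,0,0],
    [0,0,0],
    [0,0,0],
    [0,0,0],
    [0,0,0],
    [0,0,0],
    [0,0,0],
  ],
)

```text
clock: 3.75
position: [0.4925, 0.1077, 0.2085]
tool_rot: [-3.14, -0.0, 0.03]
force: [-0.4, -0.3, 0.3]
grip_width: 0.0852
finger_force: 0.0
```

Emit:
apply_moves(
  claw=[0.085,0.085,0.085,0.085,0.085,0.085,0.085,0.085,0.085,0.085,0.085,0.085,0.085],
  xyz=[
    [0,0.007,0.022],
    [0,0,0.022],
    [0,0,0.022],
    [0,0,0.022],
    [0,0,0.022],
    [0,0,0.022],
    [0,0,0.022],
    [0,0,0.022],
    [0,0,0.006],
    [0,0,0.006],
    [0,0,0.006],
    [0,0,0.006],
    [0,0,0],
  ],
  twist=[
    [0,0,0],
    [0,0,0],
    [0,0,0],
    [0,0,0],
    [0,0,0],
    [0,0,0],
    [0,0,0],
    [0,0,0],
    [0,0,0],
    [0,0,0],
    [0,0,0],
    [0,0,0],
    [0,0,0],
  ],
)

```text
clock: 5.05
position: [0.4924, 0.0972, 0.0083]
tool_rot: [3.142, 0.0, 0.026]
force: [0.3, 0.4, 0.3]
grip_width: 0.0853
finger_force: 0.0
```

Emit:
apply_moves(
  claw=[0.06,0.055,0.052,0.05,0.048,0.046,0.045,0.04,0.04,0.04],
  xyz=[
    [0,0,0],
    [0,0,0],
    [0,0,0],
    [0,0,0],
    [0,0,0],
    [0,0,0],
    [0,0,0],
    [0,0,0],
    [0,0,0],
    [0,0,0],
  ],
  twist=[
    [0,0,0],
    [0,0,0],
    [0,0,0],
    [0,0,0],
    [0,0,0],
    [0,0,0],
    [0,0,0],
    [0,0,0],
    [0,0,0],
    [0,0,0],
  ],
  force=30,
)

```text
clock: 6.05
position: [0.4932, 0.0991, 0.0096]
tool_rot: [-3.139, -0.002, 0.027]
force: [-4.5, 9.4, 21.9]
grip_width: 0.04
finger_force: 11.3
```

```bash
python3 - <<'E'
from h import *
a=grab('top')['img'][130:220,215:305];b=grab('scene')['img'][180:290,330:470]
a=cv2.resize(a,(400,400),interpolation=2);b=cv2.resize(b,(400,400*110//140),interpolation=2)
c=np.zeros((400,800,3),np.uint8);c[:,:400]=a;c[:b.shape[0],400:]=b
cv2.imwrite('pics/g1.png',c[...,::-1]);s=bot.observe();print(s['grip_width'],s['finger_force'],s['force'],s['moment'])
E
```

```text
0.04019169998624564 11.293405462056398 [-3.71206749  9.32960452 22.07487754] [ 1.96839838  1.02894267 -0.06853001]
```

View pics/g1.png

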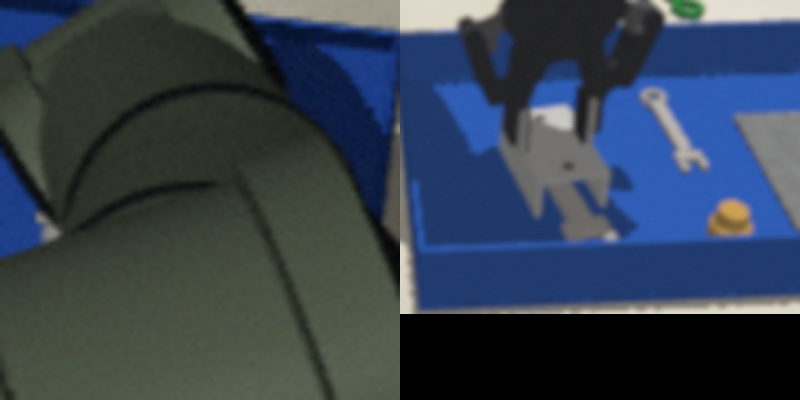

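The scene crop (right half) shows the fingers at the cover's long edges, near crop (515,140) and (585,135). The 40 mm opening and 22 N upward force do not fit a clean 50 mm grip. I'll overlay the expected box to check.

```bash
python3 - <<'E'
from h import *
d=grab('scene');x0,y0,k=350,175,9
im=cv2.resize(d['img'][y0:y0+65,x0:x0+65+20],None,fx=k,fy=k,interpolation=2)[...,::-1].copy()
P=lambda p:tuple(int(round(k*(a-o+.5))) for a,o in zip(w2p(d,p),(x0,y0)))
t=.026;c,s=np.cos(t),np.sin(t)
W=lambda a,b,z:(0.493+c*a-s*b,0.1005+s*a+c*b,z)
for z in(.004,.034):
    q=[P(W(a,b,z)) for a,b in((.04,.025),(.04,-.025),(-.04,-.025),(-.04,.025))]
    cv2.polylines(im,[np.array(q)],True,(0,255,0) if z>.02 else (0,255,255),1)
for b in(.02,-.02,.025,-.025): cv2.circle(im,P((.4932,.0991+b,.0096)),4,(0,0,255),-1)
cv2.imwrite('pics/g2.png',im);print(im.shape)
E
```

```text
(585, 765, 3)
```

View pics/g2.png

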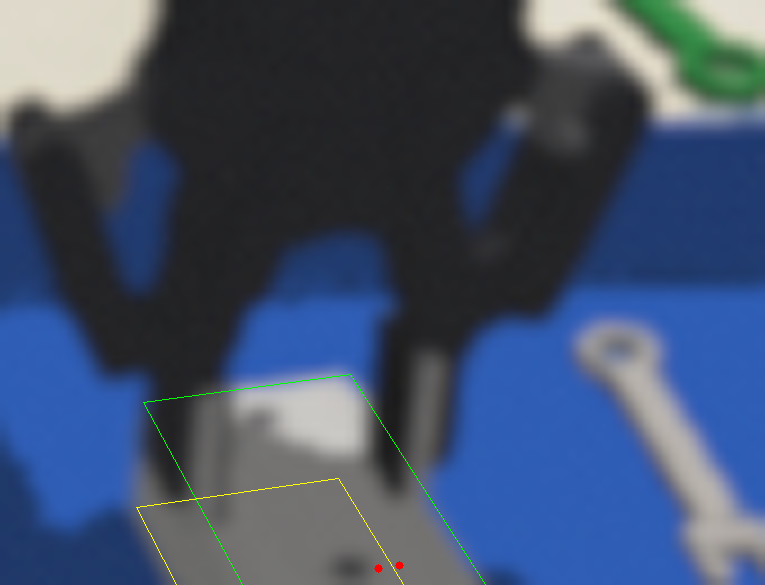

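```bash
python3 - <<'E'
from h import *
d=grab('scene');x0,y0,k=350,175,9
V=np.array(d['view']);R=V[:3,:3];c=-R.T@V[:3,3];print(c)
for u,v in((190,500),(230,520),(180,490),(410,465),(450,460),(395,490)):
    p=p2w(d,u/k+x0-.5,v/k+y0-.5,0);r=p-c
    print((u,v),[np.round(c+r*(x-c[0])/r[0],4)[1:] for x in(.504,.482)])
E
```

```text
[ 1.04050683 -0.12336807  0.47447008]
(190, 500) [array([0.0696, 0.0443]), array([0.0775, 0.0266])]
(230, 520) [array([0.079 , 0.0374]), array([0.0873, 0.0195])]
(180, 490) [array([0.0672, 0.0473]), array([0.075 , 0.0298])]
(410, 465) [array([0.1188, 0.0463]), array([0.1288, 0.0287])]
(450, 460) [array([0.1279, 0.0463]), array([0.1382, 0.0287])]
(395, 490) [array([0.1161, 0.04  ]), array([0.1259, 0.0221])]
```

The overlay shows both fingertips resting on the cover's top: tips at z≈0.04 m and y≈0.079 and 0.119, so a 40 mm gap. The fingers end higher than the reported TCP suggests. I'll reopen, then go down further while watching the force.

Emit:
apply_moves(
  claw=[0.04,0.04,0.07,0.07,0.07,0.07,0.07,0.07,0.07],
  xyz=[
    [0,0,-0.005],
    [0,0,-0.005],
    [0,-0.002,0],
    [0,0,0],
    [0,0,0],
    [0,0,0],
    [0,0,0.005],
    [0,0,0.005],
    [0,0,0],
  ],
  twist=[
    [0,0,0],
    [0,0,0],
    [0,0,0],
    [0,0,0],
    [0,0,0],
    [0,0,0],
    [0,0,0],
    [0,0,0],
    [0,0,0],
  ],
)

```text
clock: 7.15
position: [0.4919, 0.0992, 0.0076]
tool_rot: [3.141, 0.001, 0.026]
force: [-0.2, 0.1, -0.5]
grip_width: 0.0697
finger_force: 0.0
```

```bash
python3 - <<'E'
from h import *
d=grab('scene');x0,y0,k=350,175,7
im=cv2.resize(d['img'][y0:y0+80,x0:x0+85],None,fx=k,fy=k,interpolation=2)[...,::-1].copy()
cv2.imwrite('pics/g3.png',im);s=bot.observe();print(s['position'],s['tool_rot'],s['force'],s['grip_width'],s['qpos'])
E
```

```text
[0.4919981  0.09922239 0.00796222] [3.14135644e+00 1.00429492e-03 2.58647131e-02] [-0.32183111  1.08986549  0.65119456] 0.06981418670720864 [-0.1811717   0.65613028 -0.18154479  2.04758859  0.25085863  0.45941866
 -2.09642418]
```

View pics/g3.png

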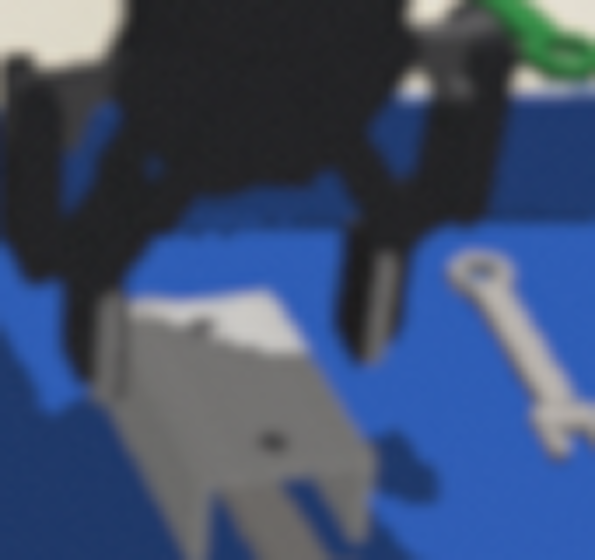

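The fingers now straddle the cover (left pad at crop (110,370), right at (372,350)), clear on both sides, with tips well above the floor. Going down 16 mm, then checking the force.

Emit:
apply_moves(
  claw=[0.07,0.07,0.07,0.07,0.07],
  xyz=[
    [0,-0.001,0.004],
    [0,0,0.004],
    [0,0,0.004],
    [0,0,0.004],
    [0,0,0],
  ],
  twist=[
    [0,0,0],
    [0,0,0],
    [0,0,0],
    [0,0,0],
    [0,0,0],
  ],
)

```text
clock: 7.7
position: [0.4921, 0.1002, -0.0081]
tool_rot: [3.141, 0.001, 0.026]
force: [0.2, -0.1, 0.6]
grip_width: 0.0704
finger_force: 0.0
```

Emit:
apply_moves(
  claw=[0.07,0.07,0.07],
  xyz=[
    [0,0,0.004],
    [0,0,0.003],
    [0,0,0],
  ],
  twist=[
    [0,0,0],
    [0,0,0],
    [0,0,0],
  ],
)

```text
clock: 8.0
position: [0.4922, 0.1002, -0.0149]
tool_rot: [3.141, 0.0, 0.026]
force: [-0.9, 1.0, -0.5]
grip_width: 0.07
finger_force: 0.0
```

Emit:
apply_moves(
  claw=[0.06,0.055,0.05,0.045,0.04,0.04],
  xyz=[
    [0,0,0],
    [0,0,0],
    [0,0,0],
    [0,0,0],
    [0,0,0],
    [0,0,0],
  ],
  twist=[
    [0,0,0],
    [0,0,0],
    [0,0,0],
    [0,0,0],
    [0,0,0],
    [0,0,0],
  ],
  force=30,
)

```text
clock: 8.6
position: [0.4925, 0.1004, -0.0142]
tool_rot: [-3.141, -0.0, 0.026]
force: [-1.2, 0.6, 5.8]
grip_width: 0.0493
finger_force: 30.7
```

Emit:
apply_moves(
  claw=[0.04,0.04,0.04,0.04,0.04,0.04,0.04,0.04],
  xyz=[
    [0,0,-0.003],
    [0,0,-0.006],
    [0,0,-0.01],
    [0,0,-0.012],
    [0,0,-0.015],
    [0,0,-0.012],
    [0,0,-0.007],
    [0,0,0],
  ],
  twist=[
    [0,0,0],
    [0,0,0],
    [0,0,0],
    [0,0,0],
    [0,0,0],
    [0,0,0],
    [0,0,0],
    [0,0,0],
  ],
)

```text
clock: 9.4
position: [0.493, 0.1004, 0.0516]
tool_rot: [-3.141, -0.002, 0.026]
force: [0.4, -0.6, -1.5]
grip_width: 0.0498
finger_force: 31.6
```

Emit:
apply_moves(
  claw=[0.04,0.04,0.04,0.04,0.04,0.04,0.04,0.04,0.04,0.04,0.04,0.04,0.04,0.04,0.04],
  xyz=[
    [0.0038,-0.0197,0],
    [0.0038,-0.0197,0],
    [0.0038,-0.0197,0],
    [0.0038,-0.0197,0],
    [0.0038,-0.0197,0],
    [0.0038,-0.0197,0],
    [0.0038,-0.0197,0],
    [0.0038,-0.0197,0],
    [0.0038,-0.0197,0],
    [0.0038,-0.0197,0],
    [0,0,0],
    [0,0,0],
    [0,0,0],
    [0,0,0],
    [0,0,0],
  ],
  twist=[
    [0,0,0],
    [0,0,0],
    [0,0,0],
    [0,0,0],
    [0,0,0],
    [0,0,0],
    [0,0,0],
    [0,0,0],
    [0,0,0],
    [0,0,0],
    [0,0,0.055],
    [0,0,0.055],
    [0,0,0.056],
    [0,0,0],
    [0,0,0],
  ],
)

```text
clock: 10.9
position: [0.525, 0.2982, 0.0501]
tool_rot: [3.141, 0.0, -0.138]
force: [1.0, -0.6, -0.5]
grip_width: 0.0497
finger_force: 31.6
```

```bash
python3 - <<'E'
from h import *
for n in('top','scene'):
    d=grab(n,n+'4.png')
    print(n,[(np.round(r['position'],3),round(r['score'],2)) for q in('cover','spanner') for r in bot.find_in(n,q)])
print(bot.observe()['qpos'])
E
```

```text
top [(array([ 0.565, -0.343,  0.024]), 0.93), (array([ 0.398, -0.336,  0.027]), 0.82), (array([0.557, 0.275, 0.098]), 0.41), (array([ 0.285, -0.197,  0.006]), 0.76), (array([0.502, 0.102, 0.013]), 0.59)]
scene [(array([0.539, 0.296, 0.098]), 0.92), (array([ 0.412, -0.33 ,  0.03 ]), 0.82), (array([ 0.578, -0.35 ,  0.03 ]), 0.69), (array([0.238, 0.29 , 0.013]), 0.82), (array([0.508, 0.101, 0.014]), 0.79)]
[-0.51434016  0.69146922 -0.14551514  1.76775899  0.14516217  0.69279596
 -2.44955264]
```

View pics/scene4.png

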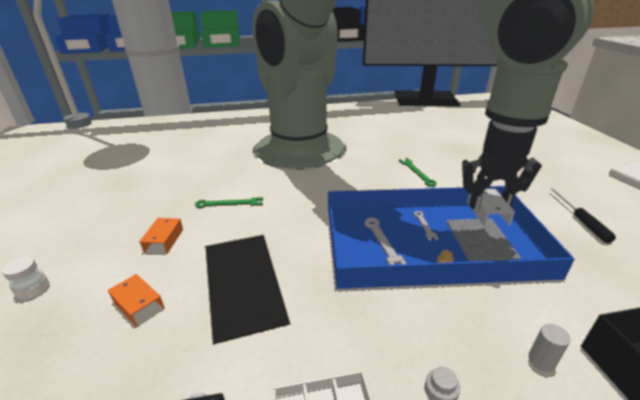

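The scene view shows the cover held level above the pad near (490,208), with the long spanner left lying at (383,240). Lowering.

Emit:
apply_moves(
  claw=[0.04,0.04,0.04,0.04,0.04,0.04,0.04,0.04,0.04],
  xyz=[
    [0.001,0,0.012],
    [0,0,0.012],
    [0,0,0.012],
    [0,0,0.01],
    [0,0,0.006],
    [0,0,0.003],
    [0,0,0.003],
    [0,0,0.001],
    [0,0,0],
  ],
  twist=[
    [0,0,0],
    [0,0,0],
    [0,0,0],
    [0,0,0],
    [0,0,0],
    [0,0,0],
    [0,0,0],
    [0,0,0],
    [0,0,0],
  ],
)

```text
clock: 12.1
position: [0.5264, 0.2981, -0.0083]
tool_rot: [-3.141, -0.0, -0.14]
force: [0.2, -0.4, -0.9]
grip_width: 0.0492
finger_force: 31.7
```

Emit:
apply_moves(
  claw=[0.04,0.04,0.04],
  xyz=[
    [0,0,0.001],
    [0,0,0.001],
    [0,0,0],
  ],
  twist=[
    [0,0,0],
    [0,0,0],
    [0,0,0],
  ],
)

```text
clock: 12.4
position: [0.5264, 0.2981, -0.0102]
tool_rot: [-3.141, -0.0, -0.14]
force: [-1.4, -0.3, 3.5]
grip_width: 0.0492
finger_force: 32.2
```

Emit:
apply_moves(
  claw=[0.055,0.06,0.065,0.07,0.075,0.075,0.075,0.075,0.075,0.075,0.075,0.075,0.075],
  xyz=[
    [0,0,0],
    [0,0,0],
    [0,0,0],
    [0,0,0],
    [0,0,0],
    [0,0,-0.01],
    [0,0,-0.02],
    [0,0,-0.025],
    [0,0,-0.025],
    [0,0,-0.025],
    [0,0,-0.02],
    [0,0,-0.01],
    [0,0,0],
  ],
  twist=[
    [0,0,0],
    [0,0,0],
    [0,0,0],
    [0,0,0],
    [0,0,0],
    [0,0,0],
    [0,0,0],
    [0,0,0],
    [0,0,0],
    [0,0,0],
    [0,0,-0.06],
    [0,0,-0.06],
    [0,0,-0.067],
  ],
)

```text
clock: 13.7
position: [0.527, 0.2985, 0.127]
tool_rot: [-3.14, -0.003, 0.049]
force: [0.2, -0.1, -0.4]
grip_width: 0.0749
finger_force: 0.0
```

```bash
python3 - <<'E'
from m import *
d=grab('top','top5.png');im=d['img'].astype(int);g=im.sum(2);sat=im.max(2)-im.min(2)
x0,x1,y0,y1=245,285,140,215
m=((sat<70)&(g>230))[y0:y1,x0:x1];print(m.sum(),rect(d,m,.012,(x0,y0)))
ys,xs=np.nonzero(m);w=np.array([p2w(d,x+x0,y+y0,.012)[:2] for x,y in zip(xs,ys)])
print(w.mean(0)); 
sh=w[(w[:,0]>.455)&(w[:,0]<.54)];p=np.polyfit(sh[:,0],sh[:,1],1);print('shank',p,np.degrees(np.arctan(p[0])),np.polyval(p,.498),w[:,0].min(),w[:,0].max(),w[:,1].min(),w[:,1].max())
a=im[105:235,130:330].astype(np.uint8)[...,::-1]
cv2.imwrite('pics/t5.png',cv2.resize(a,None,fx=4,fy=4,interpolation=2))
print([(np.round(r['position'],3),round(r['score'],2)) for r in bot.find_in('scene','cover')] if grab('scene') else 0)
E
```

```text
160 [ 0.5508  0.1039 56.4477 30.6594 -0.8688]
[0.5525 0.103 ]
shank [ 0.316  -0.0671] 17.537938747180842 0.09026905259206064 0.5196969091786862 0.5789048243904596 0.08832015588051112 0.11918342393863884
[(array([ 0.575, -0.349,  0.035]), 0.76), (array([0.53 , 0.286, 0.038]), 0.65), (array([ 0.411, -0.327,  0.028]), 0.59)]
```

View pics/t5.png

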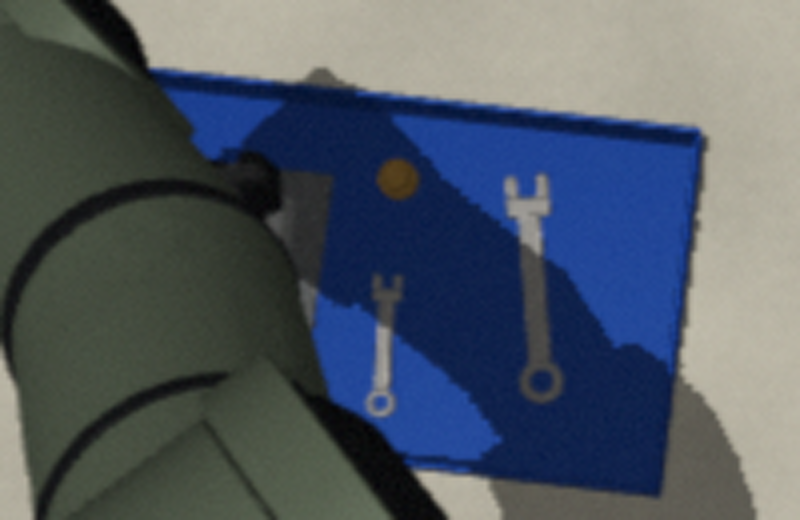

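Nothing else moved: the spanner lies where it did, with jaw tips at crop (527,177), shank at (536,280) and ring at (541,381). The cover sits on the pad, mostly hidden by the arm. Moving to the spanner's middle.

Emit:
apply_moves(
  claw=[0.06,0.05,0.045,0.045,0.045,0.045,0.045,0.045,0.045,0.045,0.045,0.045],
  xyz=[
    [-0.0038,0.0198,0],
    [-0.0038,0.0198,0],
    [-0.0038,0.0198,0],
    [-0.0038,0.0198,0],
    [-0.0038,0.0198,0],
    [-0.0038,0.0198,0],
    [-0.0038,0.0198,0],
    [-0.0038,0.0198,0],
    [-0.0038,0.0198,0],
    [-0.0038,0.0198,0],
    [0,0,0],
    [0,0,0],
  ],
  twist=[
    [0,0,0],
    [0,0,0],
    [0,0,0],
    [0,0,0],
    [0,0,0],
    [0,0,0],
    [0,0,0],
    [0,0,0],
    [0,0,0],
    [0,0,0],
    [0,0,0],
    [0,0,0],
  ],
)

```text
clock: 15.05
position: [0.4976, 0.0981, 0.1246]
tool_rot: [-3.141, -0.0, 0.045]
force: [0.4, 1.4, 0.5]
grip_width: 0.0449
finger_force: 0.0
```

```bash
python3 - <<'E'
from m import *
d=grab('top','top6.png');im=d['img'].astype(int);g=im.sum(2);sat=im.max(2)-im.min(2)
x0,x1,y0,y1=172,212,140,200
for th in(290,320,350,380):
    m=((sat<60)&(g>th))[y0:y1,x0:x1];print(th,m.sum(),rect(d,m,.038,(x0,y0)))
print([(np.round(r['position'],3),round(r['score'],2)) for n in('top','scene') for r in bot.find_in(n,'cover')])
E
```

```text
290 567 [ 0.5282  0.2975 82.4491 52.4526 -8.2482]
320 539 [ 0.5282  0.2975 81.1754 50.8452 -8.0201]
350 514 [ 0.5281  0.2976 79.6711 49.8513 -8.0219]
380 489 [ 0.5282  0.2973 78.732  48.3136 -8.0988]
[(array([ 0.568, -0.346,  0.028]), 0.86), (array([0.526, 0.296, 0.038]), 0.75), (array([ 0.399, -0.336,  0.028]), 0.57), (array([ 0.575, -0.349,  0.035]), 0.76), (array([0.53 , 0.286, 0.038]), 0.65), (array([ 0.411, -0.327,  0.028]), 0.59)]
```

The cover is on the pad within 2 mm and well aligned. Descending to the spanner.

Emit:
apply_moves(
  claw=[0.045,0.045,0.045,0.045,0.045,0.045,0.045,0.045,0.045,0.045,0.045],
  xyz=[
    [0,-0.001,0.02],
    [0,0,0.02],
    [0,0,0.02],
    [0,0,0.02],
    [0,0,0.02],
    [0,0,0.02],
    [0,0,0.008],
    [0,0,0.004],
    [0,0,0.004],
    [0,0,0.002],
    [0,0,0],
  ],
  twist=[
    [0,0,0],
    [0,0,0],
    [0,0,0],
    [0,0,0],
    [0,0,0],
    [0,0,0],
    [0,0,0],
    [0,0,0],
    [0,0,0],
    [0,0,0],
    [0,0,0],
  ],
)

```text
clock: 16.3
position: [0.4977, 0.0996, -0.0132]
tool_rot: [-3.142, -0.0, 0.047]
force: [-0.1, -0.0, -0.5]
grip_width: 0.0452
finger_force: 0.0
```

Emit:
apply_moves(
  claw=[0.038,0.032,0.026,0.022,0.02,0.02],
  xyz=[
    [0,0,0],
    [0,0,0],
    [0,0,0],
    [0,0,0],
    [0,0,0],
    [0,0,0],
  ],
  twist=[
    [0,0,0],
    [0,0,0],
    [0,0,0],
    [0,0,0],
    [0,0,0],
    [0,0,0],
  ],
)

```text
clock: 16.9
position: [0.4976, 0.0995, -0.0135]
tool_rot: [-3.142, -0.0, 0.047]
force: [-0.4, -0.9, 0.8]
grip_width: 0.0204
finger_force: 0.0
```

Emit:
apply_moves(
  claw=[0.02,0.02,0.02,0.02],
  xyz=[
    [0,0,0.001],
    [0,0,0.001],
    [0,0,0.001],
    [0,0,0],
  ],
  twist=[
    [0,0,0],
    [0,0,0],
    [0,0,0],
    [0,0,0],
  ],
)

```text
clock: 17.3
position: [0.4974, 0.0995, -0.0167]
tool_rot: [3.142, 0.0, 0.047]
force: [0.0, -0.3, -0.1]
grip_width: 0.0196
finger_force: 0.0
```

Emit:
apply_moves(
  claw=[0.02,0.02,0.02,0.02],
  xyz=[
    [0,0,0.001],
    [0,0,0.001],
    [0,0,0.001],
    [0,0,0],
  ],
  twist=[
    [0,0,0],
    [0,0,0],
    [0,0,0],
    [0,0,0],
  ],
)

```text
clock: 17.7
position: [0.4976, 0.0995, -0.0187]
tool_rot: [3.141, -0.0, 0.047]
force: [-6.2, -0.8, 24.2]
grip_width: 0.02
finger_force: 12.5
```

Emit:
apply_moves(
  claw=[0.02,0.02,0.015,0.01,0.01,0.01,0.01],
  xyz=[
    [0,0,-0.002],
    [0,0,-0.001],
    [0,0,0],
    [0,0,0],
    [0,0,0],
    [0,0,0],
    [0,0,0],
  ],
  twist=[
    [0,0,0],
    [0,0,0],
    [0,0,0],
    [0,0,0],
    [0,0,0],
    [0,0,0],
    [0,0,0],
  ],
  force=50,
)

```text
clock: 18.4
position: [0.4977, 0.0997, -0.0163]
tool_rot: [-3.141, -0.0, 0.047]
force: [-2.0, 1.0, 11.4]
grip_width: 0.0132
finger_force: 48.8
```

Emit:
apply_moves(
  claw=[0.01,0.01,0.01,0.01,0.01,0.01,0.01,0.01,0.01,0.01],
  xyz=[
    [0,0,-0.003],
    [0,0,-0.005],
    [0,0,-0.008],
    [0,0,-0.012],
    [0,0,-0.016],
    [0,0,-0.016],
    [0,0,-0.016],
    [0,0,-0.012],
    [0,0,-0.006],
    [0,0,0],
  ],
  twist=[
    [0,0,0],
    [0,0,0],
    [0,0,0],
    [0,0,0],
    [0,0,0],
    [0,0,0],
    [0,0,0],
    [0,0,0],
    [0,0,0],
    [0,0,0],
  ],
)

```text
clock: 19.4
position: [0.4979, 0.0995, 0.0783]
tool_rot: [-3.141, -0.001, 0.047]
force: [0.1, 0.1, -1.2]
grip_width: 0.013
finger_force: 49.1
```

```bash
python3 - <<'E'
from h import *
d=grab('scene');b=d['img'][150:280,310:530]
cv2.imwrite('pics/l1.png',cv2.resize(b,None,fx=3.6,fy=3.6,interpolation=2)[...,::-1])
s=bot.observe();print(s['force'],s['moment'],s['grip_width'],s['position'])
E
```

```text
[ 0.78589005  0.35862687 -2.35965977] [ 0.01598746 -0.01333613  0.01684152] 0.013159698245698147 [0.49755744 0.09946029 0.07762445]
```

View pics/l1.png

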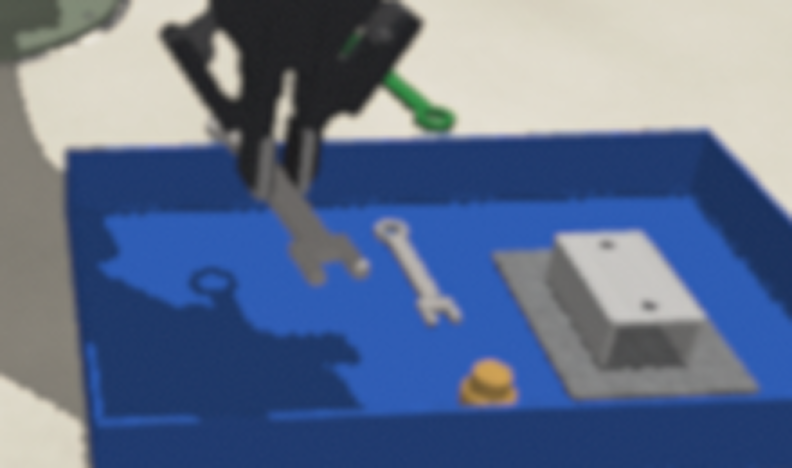

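The cover stands feet down in the middle of the pad (crop (630,280)), and the spanner is held level, clear of the bin floor. Carrying it to the mat.

Emit:
apply_moves(
  claw=[0.01,0.01,0.01,0.01,0.01,0.01,0.01,0.01,0.01,0.01,0.01,0.01,0.01,0.01,0.01,0.01],
  xyz=[
    [0.0015,0.012,0],
    [0.003,0.0235,0],
    [0.003,0.0235,0],
    [0.003,0.0235,0],
    [0.003,0.0235,0],
    [0.003,0.0235,0],
    [0.003,0.0235,0],
    [0.003,0.0235,0],
    [0.003,0.0235,0],
    [0.003,0.0235,0],
    [0.003,0.0235,0],
    [0.003,0.0235,0],
    [0.002,0.011,0],
    [0,0,0],
    [0,0,0],
    [0,0,0],
  ],
  twist=[
    [0,0,0],
    [0,0,0],
    [0,0,0],
    [0,0,0],
    [0,0,0],
    [0,0,0],
    [0,0,0],
    [0,0,0],
    [0,0,0],
    [0,0,0],
    [0,0,0],
    [0,0,0],
    [0,0,0],
    [0,0,-0.033],
    [0,0,-0.034],
    [0,0,0],
  ],
)

```text
clock: 21.05
position: [0.547, -0.1788, 0.0773]
tool_rot: [-3.141, 0.0, 0.117]
force: [0.3, 0.9, -0.5]
grip_width: 0.0134
finger_force: 49.1
```

Emit:
apply_moves(
  claw=[0.01,0.01,0.01,0.01,0.01,0.01,0.01,0.01,0.01,0.01],
  xyz=[
    [0,0.001,0.016],
    [0,0,0.016],
    [0,0,0.016],
    [0,0,0.016],
    [0,0,0.012],
    [0,0,0.007],
    [0,0,0.004],
    [0,0,0.003],
    [0,0,0.002],
    [0,0,0],
  ],
  twist=[
    [0,0,0],
    [0,0,0],
    [0,0,0],
    [0,0,0],
    [0,0,0],
    [0,0,0],
    [0,0,0],
    [0,0,0],
    [0,0,0],
    [0,0,0],
  ],
)

```text
clock: 22.05
position: [0.5474, -0.181, -0.0144]
tool_rot: [3.142, -0.0, 0.114]
force: [0.6, -0.3, -1.3]
grip_width: 0.0135
finger_force: 49.1
```

Emit:
apply_moves(
  claw=[0.01,0.01,0.01],
  xyz=[
    [0,0,0.001],
    [0,0,0.001],
    [0,0,0],
  ],
  twist=[
    [0,0,0],
    [0,0,0],
    [0,0,0],
  ],
)

```text
clock: 22.35
position: [0.5474, -0.1811, -0.0162]
tool_rot: [3.141, -0.0, 0.114]
force: [-0.0, 0.2, 3.4]
grip_width: 0.0128
finger_force: 49.6
```

Emit:
apply_moves(
  claw=[0.018,0.025,0.035,0.045,0.045,0.045,0.045,0.045,0.045,0.045,0.045,0.045,0.045,0.045,0.045,0.045,0.045,0.045,0.045,0.045],
  xyz=[
    [0,0,0],
    [0,0,0],
    [0,0,0],
    [0,0,0],
    [0,0,-0.01],
    [0,0,-0.025],
    [0,0,-0.035],
    [0,0,-0.035],
    [0,0,-0.035],
    [0,0,-0.03],
    [0,-0.03,0],
    [0,-0.03,0],
    [0,-0.03,0],
    [0,-0.03,0],
    [0,-0.03,0],
    [0,-0.03,0],
    [0,-0.03,0],
    [0,-0.03,0],
    [0,-0.03,0],
    [0,0,0],
  ],
  twist=[
    [0,0,0],
    [0,0,0],
    [0,0,0],
    [0,0,0],
    [0,0,0],
    [0,0,0],
    [0,0,0],
    [0,0,0],
    [0,0,0],
    [0,0,0],
    [0,0,0],
    [0,0,0],
    [0,0,0],
    [0,0,0],
    [0,0,0],
    [0,0,0],
    [0,0,0],
    [0,0,0],
    [0,0,0],
    [0,0,0],
  ],
)

```text
clock: 24.35
position: [0.516, 0.0914, 0.1543]
tool_rot: [-3.14, -0.001, 0.119]
force: [0.7, -0.5, 0.3]
grip_width: 0.0448
finger_force: 0.0
```

```bash
python3 - <<'E'
from m import *
d=grab('top');im=d['img'].astype(int);g=im.sum(2)
x0,x1,y0,y1=345,385,120,196
m=(g>160)[y0:y1,x0:x1].astype(np.uint8);m[:0]=0
print(m.sum())
n,l,st,_=cv2.connectedComponentsWithStats(m);k=[i for i in range(1,n)];print(st[1:])
# component nearest centre
i=max(k,key=lambda i:(l[20:56,10:30]==i).sum());c=(l==i).astype(np.uint8)
ys,xs=np.nonzero(c);w=np.array([p2w(d,x+x0,y+y0,.010)[:2] for x,y in zip(xs,ys)])
print(cv2.minAreaRect((w*1000).astype(np.float32)))
a,b=np.linalg.eigh(np.cov(w.T));v=b[:,1];print(w.mean(0),np.degrees(np.arctan(v[1]/v[0])))
cv2.imwrite('pics/f.png',cv2.resize(d['img'][100:230,130:410],None,fx=2.8,fy=2.8,interpolation=2)[...,::-1])
print(bot.observe()['force'],bot.observe()['position'])
E
```

```text
556
[[ 34   0   6  34 108]
 [ 10   8  19  57 404]
 [  0  56   4  20  44]]
((548.4312744140625, -182.66249084472656), (159.22781372070312, 31.661731719970703), 6.99263334274292)
[ 0.5517 -0.1818] 6.580966097592467
[ 0.5018 -0.7355 -0.7832] [0.5163 0.089  0.1542]
```

View pics/f.png

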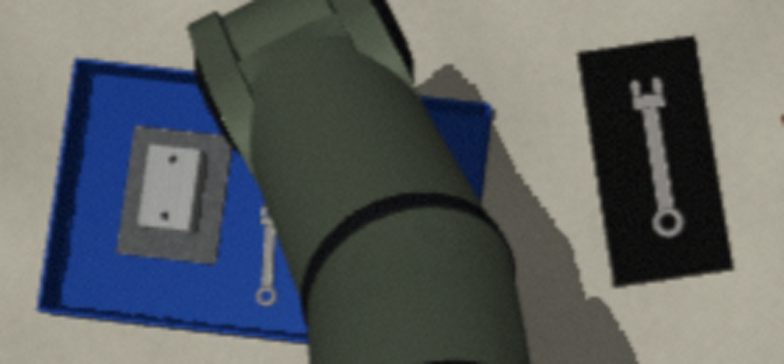

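The final picture shows the spanner flat in the middle of the mat (crop (656,158)), centred to about 2 mm and at 6.6–7.0°, against 6.7° for the mat. The cover is centred on the pad (crop (170,187)) and the arm is clear.

```bash
python3 -c "
from workcell import bot
print(bot.job_done())"
```

```text
the job is handed in; nothing more can be done
None
```

The job is handed in at about 24 s of the 64 s allowed: the cover stands feet down on the grey pad and the long spanner lies flat on the mat, lined up with its long side, each about 2 mm off centre; no verdict came back.

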